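# Find by shaking the parts tin that was not emptied

### The job

The three closed parts tins in the wooden carrier should be empty before they go back for refilling, but one of them still has nuts in it. Find out which by feel, lifting a tin and giving it a shake to notice rattle or weight, then set that one gently upright in the clear end of the steel tray to be dealt with, and have the two empty ones standing back in cells of the carrier. Leave the other things on the bench and in the tray as they are.

Things in the scene. Friction and masses are not known exactly. Their poses are not given: they have to be found in the camera images.
- carrier: open wooden carrier fixed to the bench, 304 mm long (its y) x 76 mm wide (its x), walls 34 mm high and 7 mm thick, floor 8 mm thick; three cells in a row along its y, each 62 x 92 mm inside, 26 mm deep, parted by 7 mm dividers as high as the walls. Origin: centre of its underside, z up
- cell_1 (a point): middle of the floor of the carrier's first cell (its +y end), 8 mm above the bench; axes as the carrier's
- cell_2 (a point): middle of the floor of the carrier's middle cell
- cell_3 (a point): middle of the floor of the carrier's last cell (its -y end)
- tray: low open tray of sheet steel fixed to the bench, 130 mm (its x) x 200 mm (its y), 22 mm high, floor and walls 3 mm; a bolt and a nut lie at its +y end. Origin: centre of its underside
- tray_clear (a point): middle of the clear part of the tray's floor, 40 mm from the tray's centre toward its -y end, 3 mm above the bench; axes as the tray's
- tin_a_centre (a point): centre of a closed grey tin, 54 (its x) x 84 (y) x 74 mm high, one of three alike; lid latched, flat long sides to grip across 54 mm, wire bail to 6 mm above the lid. Starts in a cell, 4 mm play, y along the carrier's, centre 45 mm up. Empty: 0.13 to 0.17 kg; one of the three, any of them, has loose steel nuts inside (0.28 kg more) that rattle when shaken. z up
- tin_b_centre (a point): centre of a closed grey tin, 54 (its x) x 84 (y) x 74 mm high, one of three alike; lid latched, flat long sides to grip across 54 mm, wire bail to 6 mm above the lid. Starts in a cell, 4 mm play, y along the carrier's, centre 45 mm up. Empty: 0.13 to 0.17 kg; one of the three, any of them, has loose steel nuts inside (0.28 kg more) that rattle when shaken. z up
- tin_c_centre (a point): centre of a closed grey tin, 54 (its x) x 84 (y) x 74 mm high, one of three alike; lid latched, flat long sides to grip across 54 mm, wire bail to 6 mm above the lid. Starts in a cell, 4 mm play, y along the carrier's, centre 45 mm up. Empty: 0.13 to 0.17 kg; one of the three, any of them, has loose steel nuts inside (0.28 kg more) that rattle when shaken. z up
- tray_bolt: bolt standing on its head in the tray, 65 mm high, 27 mm wide; a bystander. Origin: centre of its underside
- tray_nut: large nut lying in the tray, 34 mm wide, 24 mm high; a bystander. Origin: centre of its underside
- oil_can: green oil can with a long spout, 68 x 85 x 176 mm, right of the work; a bystander. Origin: centre of its underside
- c_clamp: dark C-clamp lying flat, 108 x 118 x 13 mm, right of the work; a bystander. Origin: centre of its underside
- scriber_tin: open tin with scribers standing in it, 69 mm across, 128 mm high, left of the tray; a bystander. Origin: centre of its underside
- cold_chisel: cold chisel lying flat between carrier and tray, 160 x 20 x 17 mm; a bystander. Origin: centre of its underside
There are look-alikes about, which are no part of the job. Leave any red look-alike of the part that bears tin_c_centre alone.

How it is judged (in metres and radians):
At the end, for the whole second after the job is handed in: The tin with nuts stands upright (0.1 rad) on the tray floor, centre within 50 mm (x) and 80 mm (y) of the tray's, bearing on it with over 2.8 N as only that tin does; both empty tins stand upright on cell floors of the carrier (any cells), each under 2.8 N; all released and at rest ((((angle between tin_a's own z axis and vertical below 0.1 rad and x of tin_a_centre in the frame of tray between -0.05 and 0.05 m and y of tin_a_centre in the frame of tray between -0.08 and 0.08 m and z of tin_a_centre in the frame of tray between 0.035 and 0.045 m and contact force between tin_a and tray above 2.8 N and linear speed of tin_a below 0.02 m/s and contact force between tin_a and the fingers below 0.05 N) and (angle between tin_b's own z axis and vertical below 0.1 rad and x of tin_b_centre in the frame of carrier between -0.009 and 0.009 m and y of tin_b_centre in the frame of carrier between -0.112 and 0.112 m and z of tin_b_centre in the frame of carrier between 0.04 and 0.049 m and contact force between tin_b and carrier below 2.8 N and linear speed of tin_b below 0.02 m/s and contact force between tin_b and the fingers below 0.05 N) and (angle between tin_c's own z axis and vertical below 0.1 rad and x of tin_c_centre in the frame of carrier between -0.009 and 0.009 m and y of tin_c_centre in the frame of carrier between -0.112 and 0.112 m and z of tin_c_centre in the frame of carrier between 0.04 and 0.049 m and contact force between tin_c and carrier below 2.8 N and linear speed of tin_c below 0.02 m/s and contact force between tin_c and the fingers below 0.05 N)) or ((angle between tin_b's own z axis and vertical below 0.1 rad and x of tin_b_centre in the frame of tray between -0.05 and 0.05 m and y of tin_b_centre in the frame of tray between -0.08 and 0.08 m and z of tin_b_centre in the frame of tray between 0.035 and 0.045 m and contact force between tin_b and tray above 2.8 N and linear speed of tin_b below 0.02 m/s and contact force between tin_b and the fingers below 0.05 N) and (angle between tin_a's own z axis and vertical below 0.1 rad and x of tin_a_centre in the frame of carrier between -0.009 and 0.009 m and y of tin_a_centre in the frame of carrier between -0.112 and 0.112 m and z of tin_a_centre in the frame of carrier between 0.04 and 0.049 m and contact force between tin_a and carrier below 2.8 N and linear speed of tin_a below 0.02 m/s and contact force between tin_a and the fingers below 0.05 N) and (angle between tin_c's own z axis and vertical below 0.1 rad and x of tin_c_centre in the frame of carrier between -0.009 and 0.009 m and y of tin_c_centre in the frame of carrier between -0.112 and 0.112 m and z of tin_c_centre in the frame of carrier between 0.04 and 0.049 m and contact force between tin_c and carrier below 2.8 N and linear speed of tin_c below 0.02 m/s and contact force between tin_c and the fingers below 0.05 N)) or ((angle between tin_c's own z axis and vertical below 0.1 rad and x of tin_c_centre in the frame of tray between -0.05 and 0.05 m and y of tin_c_centre in the frame of tray between -0.08 and 0.08 m and z of tin_c_centre in the frame of tray between 0.035 and 0.045 m and contact force between tin_c and tray above 2.8 N and linear speed of tin_c below 0.02 m/s and contact force between tin_c and the fingers below 0.05 N) and (angle between tin_a's own z axis and vertical below 0.1 rad and x of tin_a_centre in the frame of carrier between -0.009 and 0.009 m and y of tin_a_centre in the frame of carrier between -0.112 and 0.112 m and z of tin_a_centre in the frame of carrier between 0.04 and 0.049 m and contact force between tin_a and carrier below 2.8 N and linear speed of tin_a below 0.02 m/s and contact force between tin_a and the fingers below 0.05 N) and (angle between tin_b's own z axis and vertical below 0.1 rad and x of tin_b_centre in the frame of carrier between -0.009 and 0.009 m and y of tin_b_centre in the frame of carrier between -0.112 and 0.112 m and z of tin_b_centre in the frame of carrier between 0.04 and 0.049 m and contact force between tin_b and carrier below 2.8 N and linear speed of tin_b below 0.02 m/s and contact force between tin_b and the fingers below 0.05 N)))); the robot touches nothing.
It fails at once if a bystander is shifted by more than 30 mm or knocked over (distance of any of tray_bolt, tray_nut, oil_can, c_clamp, scriber_tin, cold_chisel from where it was at the start of the episode above 0.03 m or angle between any of tray_bolt, tray_nut, oil_can, c_clamp, scriber_tin, cold_chisel's own z axis and vertical above 0.5 rad).
It fails at once if a tin is dropped or pressed hard into the tray or the carrier (over 40 N) (contact force between any of tin_a, tin_b, tin_c and tray above 40 N or contact force between any of tin_a, tin_b, tin_c and carrier above 40 N).
It fails at once if a tin is tipped over on its side (angle between any of tin_a, tin_b, tin_c's own z axis and vertical above 1.3 rad).
It also fails if it takes over 64 s, if anything falls off the work surface, if the arm or the gripper's body presses on something with over 40 N, if the wrist force passes 120 N, or if a joint passes its speed limit or range.

### The arm

A 6-joint arm with a two-finger parallel gripper is mounted at the origin on a cart in front of the work surface, level with it; the furniture and walls round the work are solid. World frame = base frame: x ahead of the robot, y to its left, z up, the work surface at z = 0. Lengths are in m, angles in degrees, forces in N, time in s.
With the tool pointing down it reaches from about 0.375 to 0.9 m from the base axis. Payload 3.1 kg.
Tool frame: the origin (TCP) lies at the very end of the fingers, on their centre line; the grasp point (between the pads) lies 19 mm behind it (bot.hold_point_z is the z of the grasp point in the tool frame, in m); z points along the fingers, y is the direction in which the jaws open and shut (so a half turn about z gives the same grasp; the last joint's range is limited). The gripper opens to 87 mm and grips with 3 to 60 N. Pads are 19 mm wide; open, the fingers measure 117 mm over their backs; the gripper's body (75 mm by 190 mm) begins 51 mm behind the grasp point.
Start: joints at [-80.816, 30.224, 82.088, -0, 67.689, -10.227], TCP at [0.208, -0.589, 0.223] pointing down, gripper open.
Joint ranges: [-176.69, 176.69], [-43.24, 126.21], [12.49, 139.97], [-82, 262], [0, 151.66], [-163.58, 163.58]. Speed limits (degrees/s): [159.86, 159.86, 180, 180, 180, 180].

### API

Orientations are given as a 3x3 rotation matrix whose columns are the frame's x, y, z axes.
In Python, from rig import bot gives the robot as it stands.
- The arm moves only by the tool servo_tool, never from a script. Its argument "increments" is a list of rows, each a list of 3 entries, a list of its own where there are three numbers: the closure, from 0 (fully open) to 1 (shut), then the shift along the tool's x, y, z in mm, then the turn about the tool's z in degrees. In form: [[claw, [x, y, z], turn], ...]. A call has 1 to 5 rows; each row shifts and turns the commanded pose from where the row before left it, along the tool's axes as they then stand; what a row does not reach is not made up. A row lasts 1/8 s, in which the tool goes at most 62.5 mm and 10.7 degrees, less where a joint would pass 70% of its speed; a pose out of reach is approached as far as the arm can. A call with a gripper value outside its range is refused whole. The fingers move at their own pace and stop on an object; the grip force is fixed at half the most. Time passes only in rows, so rows that do not move let the fingers close. It gives the time, the measured TCP pose, the force and the opening at its end, in the units of the state.
- bot.read_state(): the state, without advancing time (a new reading comes with each control period).
- bot.capture(name): name is "scene" or "top" or "wrist"; returns (picture, depth): 384x512x3 uint8, blue, green, red; 384x512 float32, m along the optical axis (not along the pixel's ray), 0 where there is no reading.
- bot.camera_info(name): a dict with "K" (3x3 intrinsics, pixels), "R" (3x3) and "t" (3): a world point X has camera coordinates R X + t; the wrist camera has in their place "mount" (4x4, takes a point from camera to tool coordinates, whose origin is the TCP and whose axes are the flange's). Camera axes: x right, y down, z forward; pixel columns grow to the right and rows downward; lengths in m; the calibration is good to about 2 mm. A picture is of the moment at which its call begins: read the wrist's pose just before it. camera_info takes no time and is no camera call.
- bot.hand_in(): hands the job in, once; it reports no verdict.
Trained networks look in the newest picture that a camera, given by its name, has taken for a name from the list of things; names that differ only in an ending like _2 or _b are one class to them, and where a whole thing is asked for, a point or a joint stands for the part that bears it (a point fixed in the world has none). Each returns a list of dicts, best first, with "p" (0 to 1); they miss things now and then, are a little off and sometimes report something else, mostly with a low value. They report only what shows in the picture. A call takes as long as a camera call. They do not tell look-alikes from the thing itself.
- bot.find_in(camera, thing): "bbox" ([left, top, right, bottom] in pixels, round what is visible of it).
- bot.trace(camera, thing): "region" (384x512 bool, what is visible of it) and "bbox" ([left, top, right, bottom] in pixels, round what is visible of it).
The state is a dict: "time_s": time; "joint_positions": joint angles; "qvel": joint speeds; "tau": joint torques, N m; "position": TCP position; "tcp_rot": TCP orientation; "force": force on the tool from outside, world axes, zero at the start; "moment": the same for the moment, N m; "opening": opening from 0.0 (shut) to 1.0 (fully open).
Only numpy, scipy, OpenCV 4.12 (cv2) and the standard library are available. Lean on these libraries where they do the work, as an engineer would, in place of code of your own. Each camera call takes 0.05 s, during which the arm holds its last target.

## Working session

There is one attempt and no reset: what is moved stays moved. The work goes in short steps, Python scripts to look and compute and a tool call to move; the robot and the scene stay as the last step left them, time stands still between calls to the robot, and variables do not carry over. Pictures are saved under pics/ and viewed, and the job is handed in when it is done.

Besides the shell and the picture viewer there is one more tool, called after "Call:" as name(argument=value, ...), one argument or row to a line, values as JSON. servo_tool: Moves the arm, as the interface text tells. Its arguments: {"type":"object","properties":{"increments":{"type":"array","items":{"type":"array"}}},"required":["increments"]}

```bash
mkdir -p pics; ls; python3 - <<'E'
from rig import bot
import cv2,numpy as np
np.set_printoptions(precision=4,suppress=True)
s=bot.read_state();print(s)
for n in("scene","top"):
    p,d=bot.capture(n);cv2.imwrite(f"pics/{n}0.png",p);np.save(f"{n}0.npy",d)
    print(n,bot.camera_info(n))
print(bot.camera_info("wrist"),bot.hold_point_z)
E
```

```text
pics
{'time_s': 0.0, 'joint_positions': array([-80.8154,  30.2757,  82.1585,  -0.0009,  67.6855, -10.2272]), 'qvel': array([-0.0873, -0.0292, -0.0179,  0.0473,  0.1761, -0.0034]), 'tau': array([  0.0005, -44.0039, -17.6596,   0.0634,   0.0583,  -0.0002]), 'position': array([ 0.2076, -0.5887,  0.2216]), 'tcp_rot': array([[ 0.9432,  0.3324, -0.0003],
       [ 0.3324, -0.9432,  0.0021],
       [ 0.0004, -0.0021, -1.    ]]), 'force': array([ 0.219 , -0.2735,  0.7391]), 'moment': array([ 0.0302, -0.0204, -0.0118]), 'opening': 0.9995805579468503}
scene {'K': array([[466.5755,   0.    , 260.8913],
       [  0.    , 466.5755, 192.354 ],
       [  0.    ,   0.    ,   1.    ]]), 'R': array([[-0.5677, -0.823 ,  0.0201],
       [-0.471 ,  0.3046, -0.8279],
       [ 0.6752, -0.4795, -0.5606]]), 't': array([0.2591, 0.3144, 0.9433])}
top {'K': array([[358.3257,   0.    , 257.5651],
       [  0.    , 358.3257, 189.8276],
       [  0.    ,   0.    ,   1.    ]]), 'R': array([[ 0.005 , -0.9999, -0.0142],
       [-0.997 , -0.0039, -0.0772],
       [ 0.0771,  0.0145, -0.9969]]), 't': array([-0.0514,  0.5488,  0.8942])}
{'K': array([[266.007 ,   0.    , 256.0624],
       [  0.    , 266.007 , 194.9709],
       [  0.    ,   0.    ,   1.    ]]), 'mount': array([[ 0.0001, -0.9579, -0.2871,  0.0795],
       [ 1.    ,  0.0002, -0.0002, -0.0012],
       [ 0.0002, -0.2871,  0.9579, -0.1626],
       [ 0.    ,  0.    ,  0.    ,  1.    ]])} -0.0187
```

View pics/scene0.png

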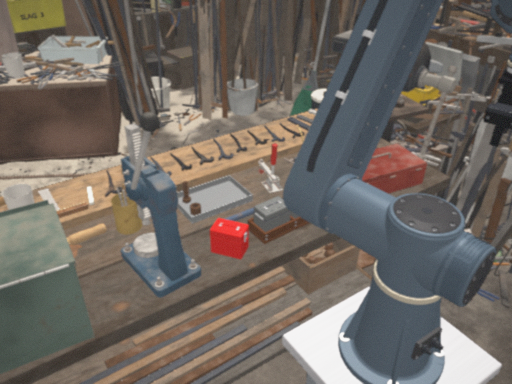

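View pics/top0.png

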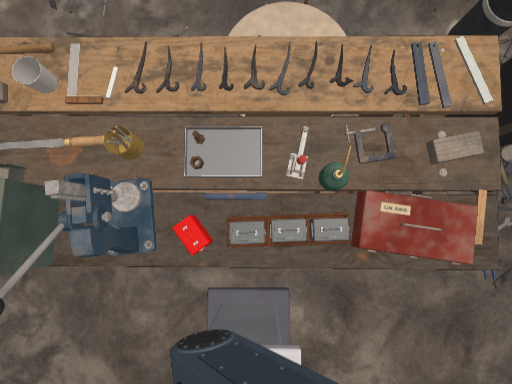

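```bash
cat > h.py <<'E'
import numpy as np,cv2
from rig import bot
np.set_printoptions(precision=4,suppress=True)
def cloud(name,d):
    c=bot.camera_info(name);K=c["K"]
    v,u=np.mgrid[:384,:512]
    P=np.stack([(u-K[0,2])/K[0,0]*d,(v-K[1,2])/K[1,1]*d,d],-1)
    return (P-c["t"])@c["R"]
E
python3 - <<'E'
from h import *
d=np.load("top0.npy");W=cloud("top",d);np.save("W.npy",W)
p=cv2.imread("pics/top0.png")
for n in [(247,240),(288,240),(330,240),(224,165),(300,215),(192,235),(400,220),(300,260),(196,162),(198,137),(100,200),(335,175)]:
    print(n,W[n[1],n[0]],d[n[1],n[0]])
cv2.imwrite("pics/crop0.png",cv2.resize(p[110:270,160:360],None,fx=4,fy=4,interpolation=cv2.INTER_CUBIC)[:600])
cv2.imwrite("pics/crop1.png",cv2.resize(p[205:255,215:365],None,fx=5,fy=5,interpolation=cv2.INTER_CUBIC))
for t in["tin_a_centre","tray","carrier","tray_bolt","cold_chisel"]:
    r=bot.trace("top",t)
    for q in r:
        m=q["region"].astype(np.uint8)
        P=W[q["region"]];z=np.percentile(P[:,2],90)
        print(t,round(q["p"],2),np.round(q["bbox"]),"z90",z)
        T=P[np.abs(P[:,2]-z)<0.008]
        (c,s,a)=cv2.minAreaRect((T[:,:2]*1000).astype(np.float32));print("   rect mm",c,s,a)
E
```

```text
(247, 240) [ 0.4255 -0.0255  0.0811] 0.84583867
(288, 240) [ 0.426  -0.1222  0.0806] 0.8449924
(330, 240) [ 0.4266 -0.2208  0.0813] 0.842897
(224, 165) [0.6152 0.0395 0.0041] 0.93818265
(300, 215) [ 0.4853 -0.1554  0.0353] 0.89424026
(192, 235) [0.4363 0.1058 0.0764] 0.8531817
(400, 220) [ 0.4744 -0.3864  0.0796] 0.8458392
(300, 260) [ 0.3703 -0.1586  0.0002] 0.92028415
(196, 162) [0.6234 0.1137 0.0008] 0.94313204
(198, 137) [0.6799 0.1013 0.0461] 0.90213203
(100, 200) [0.5115 0.2597 0.229 ] 0.70909286
(335, 175) [ 0.5792 -0.2322  0.0922] 0.8436441
tin_a_centre 0.65 [309. 216. 351. 241.] z90 0.084508050132737
   rect mm (452.96661376953125, -222.56167602539062) (53.85511779785156, 84.51835632324219) 2.2216439247131348
tray 0.59 [186. 127. 262. 177.] z90 0.017393499888806528
   rect mm (650.1761474609375, 42.08605194091797) (131.25010681152344, 199.34866333007812) 0.00097062619170174
tray 0.2 [231. 220. 268. 244.] z90 0.08443403002430488
   rect mm (445.0340576171875, -24.016212463378906) (54.196441650390625, 83.23326110839844) 0.9592924118041992
carrier 0.62 [227. 213. 352. 249.] z90 0.03642172068098311
   rect mm (449.26495361328125, -123.8477783203125) (76.2192153930664, 303.0823974609375) 2.370246648788452
tray_bolt 0.59 [194. 131. 208. 142.] z90 0.06766887495989218
   rect mm (683.4718627929688, 103.39762878417969) (8.445154190063477, 10.454030990600586) 45.57360076904297
cold_chisel 0.74 [206. 192. 268. 200.] z90 0.01731996134305062
   rect mm (534.8278198242188, 9.205833435058594) (18.341947555541992, 159.73526000976562) 0.26165783405303955
cold_chisel 0.72 [228. 219. 268. 245.] z90 0.08446139043031396
   rect mm (445.0340576171875, -24.016212463378906) (54.196441650390625, 83.23326110839844) 0.9592924118041992
```

View pics/crop0.png

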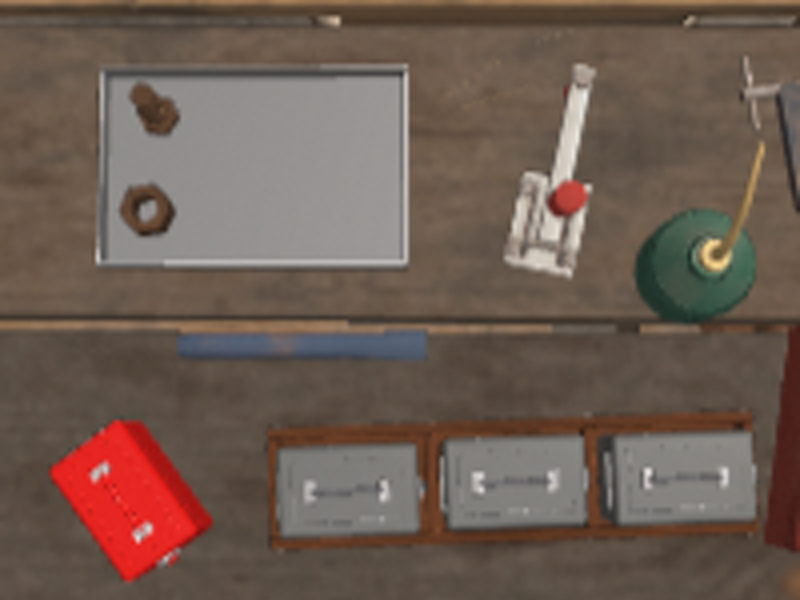

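```bash
python3 - <<'E'
from h import *
W=np.load("W.npy")
# tins tops
for lo,hi in [(-.072,.03),(-.172,-.075),(-.275,-.172)]:
    m=(W[...,2]>.07)&(W[...,2]<.087)&(W[...,1]>lo)&(W[...,1]<hi)&(W[...,0]>.39)&(W[...,0]<.5)
    T=W[m];print(m.sum(),cv2.minAreaRect((T[:,:2]*1000).astype(np.float32)),T[:,:2].min(0),T[:,:2].max(0),np.median(T[:,2]))
# carrier rim
m=(W[...,2]>.028)&(W[...,2]<.042)&(W[...,1]>-.3)&(W[...,1]<.06)&(W[...,0]>.39)&(W[...,0]<.51)
T=W[m];print("rim",cv2.minAreaRect((T[:,:2]*1000).astype(np.float32)))
m=(W[...,2]>.016)&(W[...,2]<.026)&(W[...,1]>-.1)&(W[...,1]<.17)&(W[...,0]>.57)&(W[...,0]<.74)
T=W[m];print("tray",cv2.minAreaRect((T[:,:2]*1000).astype(np.float32)))
# heights of tall stuff nearby
m=(W[...,2]>.05)&(W[...,0]>.3)&(W[...,0]<.65)&(W[...,1]<-.25)&(W[...,1]>-.3)
T=W[m]
if len(T):print("toolbox edge",T.min(0),T.max(0))
# toggles clamp near 300,150
T=W[125:180,285:312].reshape(-1,3);T=T[T[:,2]>.01];print("thing",T.min(0),T.max(0))
T=W[120:192,315:355].reshape(-1,3);T=T[T[:,2]>.03];print("oilcan",T.min(0),T.max(0))
E
```

```text
797 ((444.39166259765625, -24.93321990966797), (53.95146942138672, 85.78569030761719), 2.3639791011810303) [ 0.4182 -0.068 ] [0.4727 0.0176] 0.08217864565928767
802 ((449.9193420410156, -122.84911346435547), (54.00778579711914, 85.88007354736328), 2.633239507675171) [ 0.4234 -0.1655] [ 0.4779 -0.0799] 0.08209519899066395
811 ((452.96661376953125, -222.56167602539062), (53.85511779785156, 84.51835632324219), 2.2216439247131348) [ 0.4258 -0.2646] [ 0.4808 -0.1795] 0.08223646477746689
rim ((453.187744140625, -136.39926147460938), (91.00244903564453, 327.0771179199219), 0.8445783257484436)
tray ((650.1761474609375, 42.08605194091797), (131.25010681152344, 199.34866333007812), 0.00097062619170174)
toolbox edge [ 0.4072 -0.3     0.0501] [ 0.6132 -0.25    0.0854]
thing [ 0.4785 -0.1762  0.01  ] [ 0.7108 -0.0623  0.9331]
oilcan [ 0.4785 -0.2721  0.0301] [ 0.6344 -0.0623  0.9331]
```

```bash
cat >> h.py <<'E'
def plan(R,p,target,yaw,n):
    """rows in tool axes from pose (R,p) to target mm with tool-x yaw deg"""
    R=R.copy();p=np.array(p)*1000;t=np.array(target,float)
    cur=np.degrees(np.arctan2(R[1,0],R[0,0]));d=(yaw-cur+180)%360-180
    step=(t-p)/n;turn=-d/n
    for i in range(n):
        print([np.round(R.T@step,1).tolist(),round(turn,2)])
        a=np.radians(turn);R=R@np.array([[np.cos(a),-np.sin(a),0],[np.sin(a),np.cos(a),0],[0,0,1]])
E
python3 - <<'E'
from h import *
W=np.load("W.npy")
V=W.reshape(-1,3)
V=V[(V[:,2]>.03)&(V[:,2]<.25)&(V[:,0]>.5)&(V[:,0]<.75)&(V[:,1]<-.17)&(V[:,1]>-.3)]
for a,b in((.03,.06),(.06,.1),(.1,.13),(.13,.2)):
    T=V[(V[:,2]>a)&(V[:,2]<b)];print(a,b,len(T),T.min(0) if len(T) else 0,T.max(0) if len(T) else 0)
s=bot.read_state();plan(s["tcp_rot"],s["position"],[450,-123,220],92.4,10)
E
```

```text
0.03 0.06 219 [ 0.5005 -0.3     0.0301] [ 0.7106 -0.1702  0.06  ]
0.06 0.1 409 [ 0.5  -0.3   0.06] [ 0.6127 -0.2117  0.096 ]
0.1 0.13 18 [ 0.5805 -0.2428  0.1014] [ 0.5907 -0.2367  0.1299]
0.13 0.2 58 [ 0.5878 -0.2487  0.1313] [ 0.6344 -0.2392  0.1746]
[[38.3, -35.9, 0.3], np.float64(-7.3)]
[[42.6, -30.8, 0.3], np.float64(-7.3)]
[[46.2, -25.1, 0.3], np.float64(-7.3)]
[[49.0, -19.0, 0.3], np.float64(-7.3)]
[[51.0, -12.7, 0.3], np.float64(-7.3)]
[[52.2, -6.1, 0.3], np.float64(-7.3)]
[[52.5, 0.6, 0.3], np.float64(-7.3)]
[[52.0, 7.3, 0.3], np.float64(-7.3)]
[[50.7, 13.8, 0.3], np.float64(-7.3)]
[[48.5, 20.2, 0.3], np.float64(-7.3)]
```

Call:
servo_tool(
  increments=[
    [0, [38.3, -35.9, 0], -7.3],
    [0, [42.6, -30.8, 0], -7.3],
    [0, [46.2, -25.1, 0], -7.3],
    [0, [49, -19, 0], -7.3],
    [0, [51, -12.7, 0], -7.3],
  ],
)

```text
time_s: 0.98
position: [0.3295, -0.3549, 0.2227]
tcp_rot: [[0.557, 0.83, 0.001], [0.83, -0.557, -0.0], [-0.0, 0.001, -1.0]]
force: [-0.0, -0.6, 0.1]
opening: 1.0
```

Call:
servo_tool(
  increments=[
    [0, [52.2, -6.1, 0], -7.3],
    [0, [52.5, 0.6, 0], -7.3],
    [0, [52, 7.3, 0], -7.3],
    [0, [50.7, 13.8, 0], -7.3],
    [0, [48.5, 20.2, 0], -7.3],
  ],
)

```text
time_s: 1.6
position: [0.4508, -0.1217, 0.2229]
tcp_rot: [[-0.046, 0.999, 0.001], [0.999, 0.046, -0.001], [-0.001, 0.001, -1.0]]
force: [0.6, 0.2, -0.4]
opening: 0.999
```

Call:
servo_tool(
  increments=[
    [0, [0, 0, 0], 0],
    [0, [0, 0, 0], 0],
  ],
)

```text
time_s: 1.85
position: [0.4499, -0.1234, 0.2226]
tcp_rot: [[-0.042, 0.999, 0.0], [0.999, 0.042, -0.001], [-0.001, 0.0, -1.0]]
force: [0.2, 0.0, 0.2]
opening: 0.996
```

```bash
python3 - <<'E'
from h import *
s=bot.read_state();print(s["position"],s["force"],s["tcp_rot"],np.degrees(np.arctan2(s["tcp_rot"][1,0],s["tcp_rot"][0,0])))
p,d=bot.capture("wrist");cv2.imwrite("pics/w1.png",p)
p,d=bot.capture("scene");cv2.imwrite("pics/s1.png",cv2.resize(p[120:300,180:360],None,fx=3,fy=3))
c=bot.camera_info("wrist");K=c["K"];M=c["mount"]
p2,d=bot.capture("wrist")
v,u=np.mgrid[:384,:512]
P=np.stack([(u-K[0,2])/K[0,0]*d,(v-K[1,2])/K[1,1]*d,d],-1)
X=(P@M[:3,:3].T+M[:3,3])@s["tcp_rot"].T+s["position"]
for lo,hi in [(-.072,.03),(-.172,-.075),(-.275,-.172)]:
    m=(X[...,2]>.07)&(X[...,2]<.087)&(X[...,1]>lo)&(X[...,1]<hi)&(X[...,0]>.39)&(X[...,0]<.5)
    T=X[m];print(m.sum(),cv2.minAreaRect((T[:,:2]*1000).astype(np.float32)),np.median(T[:,2])) if len(T)>5 else 0
plan(s["tcp_rot"],s["position"],[450,-123,42],92.4,5)
E
```

```text
[ 0.4499 -0.1234  0.2226] [0.1758 0.0256 0.1608] [[-0.0423  0.9991  0.0001]
 [ 0.9991  0.0423 -0.0007]
 [-0.0007  0.     -1.    ]] 92.42522334352097
4068 ((444.4282531738281, -22.252029418945312), (54.04539489746094, 85.48236083984375), 2.632183074951172) 0.08274498501838282
3086 ((450.5799255371094, -121.21485900878906), (53.863067626953125, 86.21778106689453), 2.723893642425537) 0.08273833622596169
1453 ((453.6990661621094, -218.37579345703125), (53.41123580932617, 82.5416030883789), 2.1616132259368896) 0.0824472369702986
[[0.1, 0.0, 36.1], np.float64(0.01)]
[[0.1, 0.0, 36.1], np.float64(0.01)]
[[0.1, 0.0, 36.1], np.float64(0.01)]
[[0.1, 0.0, 36.1], np.float64(0.01)]
[[0.1, 0.0, 36.1], np.float64(0.01)]
```

Call:
servo_tool(
  increments=[
    [0, [0.5, 0.3, 36], 0],
    [0, [0, 0, 36], 0],
    [0, [0, 0, 36], 0],
    [0, [0, 0, 36], 0],
    [0, [0, 0, 36], 0],
  ],
)

```text
time_s: 2.62
position: [0.4503, -0.1243, 0.0416]
tcp_rot: [[-0.039, 0.999, 0.001], [0.999, 0.039, -0.001], [-0.001, 0.001, -1.0]]
force: [0.4, 0.3, 0.4]
opening: 1.002
```

Call:
servo_tool(
  increments=[
    [0, [0, 0, 0], 0],
    [0.5, [0, 0, 0], 0],
    [0.5, [0, 0, 0], 0],
    [0.5, [0, 0, 0], 0],
  ],
)

```text
time_s: 3.12
position: [0.4509, -0.1231, 0.0438]
tcp_rot: [[-0.042, 0.999, 0.002], [0.999, 0.042, -0.001], [-0.001, 0.002, -1.0]]
force: [0.3, -0.5, -0.9]
opening: 0.746
```

Call:
servo_tool(
  increments=[
    [0.7, [0, 0, 0], 0],
    [0.7, [0, 0, 0], 0],
    [0.7, [0, 0, 0], 0],
  ],
)

```text
time_s: 3.5
position: [0.4499, -0.1227, 0.0432]
tcp_rot: [[-0.043, 0.999, -0.0], [0.999, 0.043, -0.0], [-0.0, -0.0, -1.0]]
force: [-2.0, -0.4, 7.2]
opening: 0.618
```

Call:
servo_tool(
  increments=[
    [0.7, [0, 0, -5], 0],
    [0.7, [0, 0, -15], 0],
    [0.7, [0, 0, -20], 0],
    [0.7, [0, 0, -20], 0],
    [0.7, [0, 0, 0], 0],
  ],
)

```text
time_s: 4.12
position: [0.4509, -0.1229, 0.1034]
tcp_rot: [[-0.042, 0.999, 0.002], [0.999, 0.042, -0.001], [-0.001, 0.002, -1.0]]
force: [0.1, -0.7, -3.7]
opening: 0.622
```

Call:
servo_tool(
  increments=[
    [0.7, [0, 0, 0], 0],
    [0.7, [0, 0, 0], 0],
  ],
)

```text
time_s: 4.38
position: [0.4495, -0.1223, 0.1017]
tcp_rot: [[-0.042, 0.999, -0.002], [0.999, 0.042, 0.001], [0.001, -0.002, -1.0]]
force: [-0.1, -0.6, -4.8]
opening: 0.619
```

Call:
servo_tool(
  increments=[
    [0.7, [0, 0, 0], 0],
  ],
)

```text
time_s: 4.5
position: [0.4498, -0.1225, 0.1018]
tcp_rot: [[-0.042, 0.999, -0.001], [0.999, 0.042, 0.001], [0.001, -0.001, -1.0]]
force: [0.8, 0.1, -4.5]
opening: 0.621
```

Call:
servo_tool(
  increments=[
    [0.7, [0, 0, 0], 0],
  ],
)

```text
time_s: 4.62
position: [0.45, -0.1226, 0.1022]
tcp_rot: [[-0.042, 0.999, -0.001], [0.999, 0.042, 0.0], [0.0, -0.001, -1.0]]
force: [-0.1, -0.3, -3.8]
opening: 0.622
```

Call:
servo_tool(
  increments=[
    [0.7, [0, 0, 0], 0],
  ],
)

```text
time_s: 4.75
position: [0.4501, -0.1226, 0.1024]
tcp_rot: [[-0.042, 0.999, -0.0], [0.999, 0.042, 0.0], [0.0, -0.0, -1.0]]
force: [-0.3, 0.5, -4.3]
opening: 0.62
```

Call:
servo_tool(
  increments=[
    [0.7, [0, 0, -30], 0],
    [0.7, [12, 0, 0], 0],
    [0.7, [-24, 0, 0], 0],
    [0.7, [24, 0, 0], 0],
    [0.7, [-12, 0, 0], 0],
  ],
)

```text
time_s: 5.38
position: [0.4479, -0.1196, 0.1314]
tcp_rot: [[-0.044, 0.999, -0.004], [0.999, 0.044, 0.003], [0.003, -0.004, -1.0]]
force: [-0.5, 0.0, -4.4]
opening: 0.613
```

Call:
servo_tool(
  increments=[
    [0.7, [0, 0, 0], 0],
  ],
)

```text
time_s: 5.5
position: [0.4505, -0.1229, 0.1321]
tcp_rot: [[-0.042, 0.999, 0.001], [0.999, 0.042, -0.0], [-0.0, 0.0, -1.0]]
force: [0.3, 0.8, -5.5]
opening: 0.617
```

Call:
servo_tool(
  increments=[
    [0.7, [0, 0, 0], 0],
    [0.7, [0, 0, 0], 0],
  ],
)

```text
time_s: 5.75
position: [0.4501, -0.1226, 0.1324]
tcp_rot: [[-0.042, 0.999, -0.0], [0.999, 0.042, 0.0], [0.0, -0.0, -1.0]]
force: [-0.1, 0.1, -4.4]
opening: 0.616
```

```bash
python3 - <<'E'
from h import *
F=[]
for i in range(5):
    p,d=bot.capture("wrist");s=bot.read_state();F.append(s["force"])
print(np.array(F),np.mean(F,0),s["position"],s["opening"])
cv2.imwrite("pics/w2.png",p)
p,d=bot.capture("scene");cv2.imwrite("pics/s2.png",p)
c=bot.camera_info("top")
plan(s["tcp_rot"],s["position"],[650,2,140],90,6)
E
```

```text
[[ 0.5498  0.5152 -3.7977]
 [-0.3989  0.6531 -4.2416]
 [-0.031   0.9044 -3.1863]
 [ 0.4827  0.3975 -4.3178]
 [ 0.2488 -0.8694 -5.1711]] [ 0.1703  0.3202 -4.1429] [ 0.4502 -0.1227  0.1326] 0.6160854441236965
[[19.4, 34.1, -1.2], np.float64(0.4)]
[[19.6, 34.0, -1.2], np.float64(0.4)]
[[19.8, 33.9, -1.2], np.float64(0.4)]
[[20.1, 33.7, -1.2], np.float64(0.4)]
[[20.3, 33.6, -1.2], np.float64(0.4)]
[[20.5, 33.4, -1.2], np.float64(0.4)]
```

Call:
servo_tool(
  increments=[
    [0.7, [19.4, 34.1, 0], 0.4],
    [0.7, [19.6, 34, 0], 0.4],
    [0.7, [19.8, 33.9, 0], 0.4],
    [0.7, [20.1, 33.7, 0], 0.4],
    [0.7, [20.3, 33.6, 0], 0.4],
  ],
)

```text
time_s: 6.68
position: [0.6174, -0.0179, 0.1322]
tcp_rot: [[-0.007, 1.0, -0.001], [1.0, 0.007, 0.0], [0.0, -0.001, -1.0]]
force: [0.6, -0.8, -4.2]
opening: 0.618
```

Call:
servo_tool(
  increments=[
    [0.7, [20.5, 33.4, 0], 0.4],
    [0.7, [0, 0, 0], 0],
    [0.7, [0, 0, 25], 0],
    [0.7, [0, 0, 25], 0],
    [0.7, [0, 0, 20], 0],
  ],
)

```text
time_s: 7.3
position: [0.6484, 0.0017, 0.0611]
tcp_rot: [[0.0, 1.0, -0.003], [1.0, -0.0, 0.0], [0.0, -0.003, -1.0]]
force: [-0.9, -0.5, -4.5]
opening: 0.617
```

Call:
servo_tool(
  increments=[
    [0.7, [0, 0, 10], 0],
    [0.7, [0, 0, 5], 0],
    [0.7, [0, 0, 0], 0],
    [0.7, [0, 0, 0], 0],
  ],
)

```text
time_s: 7.8
position: [0.6506, 0.0019, 0.0484]
tcp_rot: [[-0.0, 1.0, 0.002], [1.0, 0.0, -0.0], [-0.0, 0.002, -1.0]]
force: [0.2, -0.8, -3.9]
opening: 0.618
```

```bash
python3 - <<'E'
from h import *
p,d=bot.capture("scene");cv2.imwrite("pics/s3.png",cv2.resize(p[150:250,150:300],None,fx=5,fy=5))
s=bot.read_state();print(s["position"],s["force"],s["tcp_rot"])
p,d=bot.capture("wrist");cv2.imwrite("pics/w3.png",p)
E
```

```text
[0.6506 0.0019 0.0484] [-0.0142  0.0623 -3.8805] [[-0.0002  1.      0.0017]
 [ 1.      0.0002 -0.0003]
 [-0.0003  0.0017 -1.    ]]
```

View pics/s3.png

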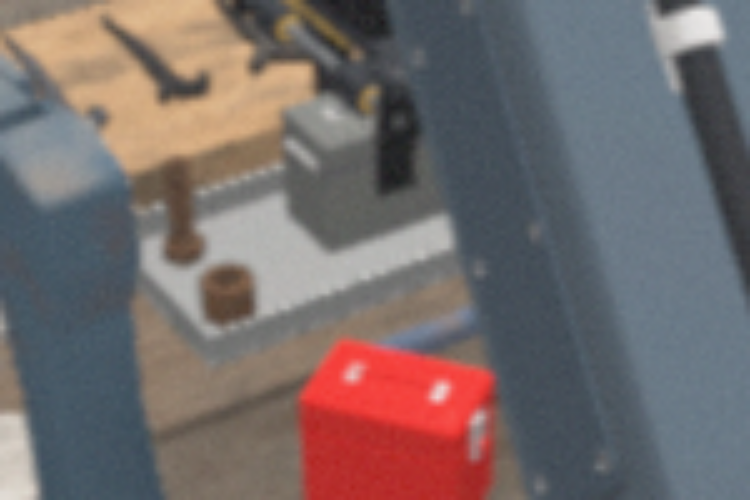

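Call:
servo_tool(
  increments=[
    [0.7, [0, 0, 4], 0],
    [0.7, [0, 0, 3], 0],
    [0.7, [0, 0, 0], 0],
  ],
)

```text
time_s: 8.28
position: [0.6495, 0.0021, 0.0401]
tcp_rot: [[-0.0, 1.0, -0.001], [1.0, 0.0, 0.0], [0.0, -0.001, -1.0]]
force: [-0.2, 0.1, -4.4]
opening: 0.614
```

The scene picture shows the grey tin held upright over the clear end of the tray. The bolt (180,215) and nut (228,295) are undisturbed. I'm lowering the last few mm slowly.

Call:
servo_tool(
  increments=[
    [0.7, [0, 0, 1], 0],
    [0.7, [0, 0, 1], 0],
    [0.7, [0, 0, 0], 0],
  ],
)

```text
time_s: 8.65
position: [0.6499, 0.002, 0.0385]
tcp_rot: [[-0.0, 1.0, -0.0], [1.0, 0.0, 0.0], [0.0, -0.0, -1.0]]
force: [0.4, -0.0, -4.7]
opening: 0.618
```

Call:
servo_tool(
  increments=[
    [0.7, [0, 0, 1], 0],
    [0.7, [0, 0, 0], 0],
  ],
)

```text
time_s: 8.9
position: [0.65, 0.002, 0.0383]
tcp_rot: [[-0.0, 1.0, 0.0], [1.0, 0.0, -0.0], [-0.0, 0.0, -1.0]]
force: [-1.8, 0.3, 1.8]
opening: 0.62
```

Call:
servo_tool(
  increments=[
    [0.35, [0, 0, 0], 0],
    [0.2, [0, 0, 0], 0],
    [0, [0, 0, 0], 0],
    [0, [0, 0, 0], 0],
    [0, [0, 0, 0], 0],
  ],
)

```text
time_s: 9.52
position: [0.65, 0.002, 0.0375]
tcp_rot: [[-0.0, 1.0, 0.0], [1.0, 0.0, 0.0], [0.0, 0.0, -1.0]]
force: [-0.2, 0.6, 0.9]
opening: 0.973
```

Call:
servo_tool(
  increments=[
    [0, [0, 0, -20], 0],
    [0, [0, 0, -40], 0],
    [0, [0, 0, -40], 0],
    [0, [0, 0, 0], 0],
    [0, [0, 0, 0], 0],
  ],
)

```text
time_s: 10.15
position: [0.6497, 0.0021, 0.1383]
tcp_rot: [[-0.0, 1.0, 0.0], [1.0, 0.0, -0.0], [-0.0, 0.0, -1.0]]
force: [-0.5, 0.7, -0.7]
opening: 0.997
```

```bash
python3 - <<'E'
from h import *
s=bot.read_state();print(s["position"],s["force"],s["opening"])
p,d=bot.capture("wrist");cv2.imwrite("pics/w4.png",p)
c=bot.camera_info("wrist");K=c["K"];M=c["mount"]
v,u=np.mgrid[:384,:512]
P=np.stack([(u-K[0,2])/K[0,0]*d,(v-K[1,2])/K[1,1]*d,d],-1)
X=(P@M[:3,:3].T+M[:3,3])@s["tcp_rot"].T+s["position"]
m=(X[...,2]>.065)&(X[...,2]<.09)&(X[...,0]>.6)&(X[...,0]<.7)&(X[...,1]<.06)&(X[...,1]>-.06)
T=X[m];print(m.sum(),cv2.minAreaRect((T[:,:2]*1000).astype(np.float32)),np.median(T[:,2]))
plan(s["tcp_rot"],s["position"],[444.5,-24,140],92.4,6)
E
```

```text
[0.6497 0.0021 0.1383] [-0.5136  0.7213 -0.7162] 0.9973184812429787
5331 ((650.3546142578125, 4.112434387207031), (83.2446517944336, 54.1146354675293), 89.81710815429688) 0.07772238181274757
[[-4.3, -34.2, -0.3], np.float64(-0.4)]
[[-4.1, -34.2, -0.3], np.float64(-0.4)]
[[-3.9, -34.3, -0.3], np.float64(-0.4)]
[[-3.6, -34.3, -0.3], np.float64(-0.4)]
[[-3.4, -34.3, -0.3], np.float64(-0.4)]
[[-3.1, -34.3, -0.3], np.float64(-0.4)]
```

View pics/w4.png

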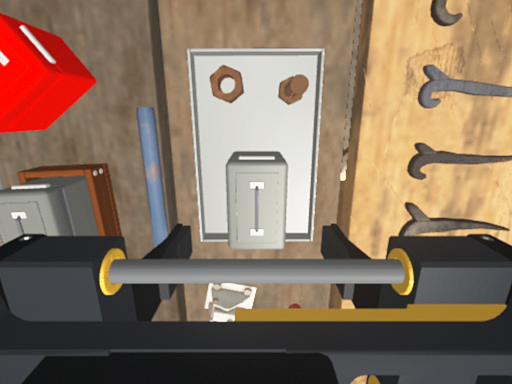

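The wrist picture shows the tin upright in the tray's clear end at about (257,205), with the nut (227,85) and bolt (293,90) in place. The jaws are open and clear. I'll raise the arm and make one last check.

Call:
servo_tool(
  increments=[
    [0, [0, 0, -40], 0],
    [0, [0, 0, -40], 0],
    [0, [0, 0, 0], 0],
    [0, [0, 0, 0], 0],
  ],
)

```text
time_s: 10.7
position: [0.6487, 0.0022, 0.2159]
tcp_rot: [[-0.0, 1.0, -0.003], [1.0, 0.0, 0.001], [0.001, -0.003, -1.0]]
force: [0.2, -0.1, -0.8]
opening: 1.001
```

```bash
python3 - <<'E'
from h import *
p,d=bot.capture("top");cv2.imwrite("pics/t5.png",p)
W=cloud("top",d)
for lo,hi in [(-.072,.03),(-.275,-.172)]:
    m=(W[...,2]>.07)&(W[...,2]<.087)&(W[...,1]>lo)&(W[...,1]<hi)&(W[...,0]>.39)&(W[...,0]<.5)
    T=W[m];print(m.sum(),cv2.minAreaRect((T[:,:2]*1000).astype(np.float32)) if len(T)>4 else 0)
F=[]
for i in range(4):
    bot.capture("wrist");F.append(bot.read_state()["force"])
print("empty-hand force",np.mean(F,0))
E
```

```text
799 ((444.447021484375, -24.848346710205078), (53.84953308105469, 85.93997955322266), 2.3738698959350586)
803 ((452.9088134765625, -222.50308227539062), (53.948699951171875, 83.96617889404297), 2.2294321060180664)
empty-hand force [-0.4597 -0.2719 -0.3467]
```

View pics/t5.png

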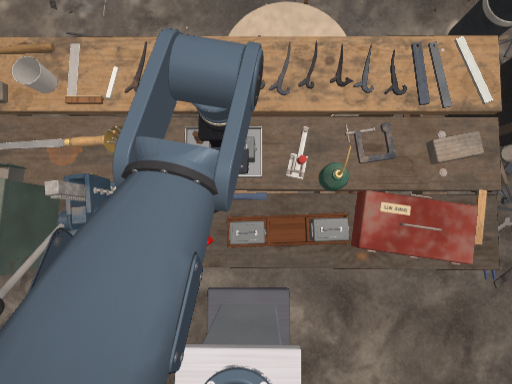

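The top picture shows two grey tins still in the end cells (247,232 and 330,230), the middle cell empty (288,230), and the third tin in the tray. The empty-hand force is near zero, against about 4.1 N with the tin held, so the load was real.

```bash
python3 -c "
from rig import bot
print(bot.hand_in())"
```

```text
the job is handed in; nothing more can be done
None
```

The tin with nuts was the one in the middle cell. It now stands in the clear end of the steel tray, and the job is handed in at about 11 s of the 64 s allowed.

- **Weight:** held still, the tin pulled down with about 4.1 N, against 0.3 N noise with the hand empty. An empty tin would weigh at most 1.7 N, so this was the full one. I gave it a shake too, but the coarse force readings showed no clear rattle. I judged it by weight alone and did not lift the other two tins.
- **Placing:** I lowered it in small steps to a light contact, then let go. The last wrist camera check put its centre at about (650, 4) mm, on the clear side of the tray centre at (650, 42) mm. Its lid was 78 mm up, as it should be for a tin on the tray floor, and it looked upright.
- **The other two tins:** they have not moved from the two end cells of the carrier; the top camera gave the same positions as at the start, to within 0.1 mm.
- **Other things:** the bolt, nut and chisel looked undisturbed in the last pictures. The arm hid the red look-alike and part of the left side from the top camera, but it never went near them.

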